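# Slide box into the free archive lane

### The job

Push the slide box that stands in front of the archive into the lane that is empty, lengthwise and fully home against the back stop, without the box or the robot touching the rails on either side. Only push it gently with the fingers: it must not be gripped, lifted or tipped, and the box already stored and the other small things near by stay where they are.

Things in the scene. Friction and masses are not known exactly. Their poses are not given: they have to be found in the camera images.
- slide_box: Closed box of glass slides, beige with grey-green lid: 30 mm wide (its x), 82 mm long (its y), 36 mm high, 0.14 to 0.28 kg, flat faces; loose on the worktop. Origin: centre of its underside. It starts about midway in front of the two lanes, its centre 80 to 100 mm before their mouths, skewed up to 20 degrees. Either end may go in first.
- free_lane: The empty lane: two low aluminium rails fixed on the worktop, each 8 mm wide, 12 mm high, 140 mm long, 46 mm clear between them (8 mm spare on each side of the box); its floor is the worktop. Origin: on the worktop, midway between the rails at the open mouth; x points into the lane (roughly to the robot's left), y across it. A box fully home has its centre at x = 100 mm. It may be either of the two lanes.
- full_lane: The other lane, the same in form, side by side with the empty one (centre lines 66 mm apart, mouths level); the stored box stands in it. Origin and axes as for the empty lane.
- back_stop: Fixed aluminium bar, 132 mm long, 10 mm thick and 24 mm high, across the closed far ends of both lanes. Origin: on the worktop midway between the two lanes, level with their mouths; x points into the lanes, and the bar's near face lies at x = 141 mm.
- stored_box: A second slide box, the same in form and size, loose, standing home in the other lane. Origin: centre of its underside, its y along the lane. Leave it alone.
- specimen: Small dark resin cylinder (30 mm across, 16 mm high), loose on the worktop beside the archive, on the side farther from the robot. Origin: centre of its underside. Leave it alone.
- coupon: Small block of grey cast iron, 18 x 45 x 16 mm high, loose on the worktop beside the archive, on the side nearer the robot. Origin: centre of its underside. Leave it alone.
There are look-alikes about, which are no part of the job. Leave any turquoise look-alike of the slide_box alone.

How it is judged:
On the way:
1. the slide box has its front end in the mouth of the empty lane, straight and between the rails (y of slide_box in the frame of free_lane between -0.008 and 0.008 m and angle between the y axis of slide_box and the x axis of free_lane, either way round below 0.12 rad and x of slide_box in the frame of free_lane between -0.035 and 0.05 m).
At the end, for the whole second after the job is handed in: The slide box stands flat and still in the empty lane, lengthwise, within 5 mm of the back stop, within 8 mm of the centre line and within 0.12 rad of straight; the stored box is within 6 mm, the specimen and the coupon within 10 mm of where they were (y of slide_box in the frame of free_lane between -0.008 and 0.008 m and angle between the y axis of slide_box and the x axis of free_lane, either way round below 0.12 rad and x of slide_box in the frame of free_lane between 0.095 and 0.103 m and angle between slide_box's own z axis and vertical below 0.05 rad and height (world z) of slide_box below 0.003 m and linear speed of slide_box below 0.01 m/s and distance of stored_box from where it was at the start of the episode below 0.006 m and distance of each of specimen, coupon from where it was at the start of the episode below 0.01 m); the robot touches nothing.
It fails at once if the slide box touches a rail of either lane (contact force between slide_box and free_lane above 0.2 N or contact force between slide_box and full_lane above 0.2 N).
It fails at once if the robot touches a rail of either lane (contact force between any of the fingers, the arm and free_lane above 0.5 N or contact force between any of the fingers, the arm and full_lane above 0.5 N).
It fails at once if the slide box is lifted off the worktop or tipped (height (world z) of slide_box above 0.006 m or angle between slide_box's own z axis and vertical above 0.2 rad).
It fails at once if the slide box is gripped or rammed (over 20 N from the fingers) (contact force between the fingers and slide_box above 20 N).
It fails at once if the stored box, the specimen or the coupon is shifted (distance of stored_box from where it was at the start of the episode above 0.006 m or distance of any of specimen, coupon from where it was at the start of the episode above 0.01 m).
It also fails if it takes over 58 s, if anything falls off the work surface, if the arm or the gripper's body presses on something with over 40 N, if the wrist force passes 120 N, or if a joint passes its speed limit or range.

### The arm

A 6-joint arm with a two-finger parallel gripper is mounted at the origin on a cart in front of the work surface, level with it; the furniture and walls round the work are solid. World frame = base frame: x ahead of the robot, y to its left, z up, the work surface at z = 0. Lengths are in m, angles in rad, forces in N, time in s.
With the tool pointing down it reaches from about 0.3 to 0.875 m from the base axis. Payload 6.4 kg.
Tool frame: the origin (TCP) lies midway between the tips of the shut fingers; the grasp point (between the pads) lies 19 mm behind it; z points along the fingers, y is the direction in which the jaws open and shut (so a half turn about z gives the same grasp; the last joint's range is limited). The gripper opens to 85 mm and grips with 20 to 120 N. Pads are 22 mm wide; open, the fingers measure 114 mm over their backs; the gripper's body (76 mm by 85 mm) begins 54 mm behind the grasp point. The pads swing forward as they close: fully open they stand 13 mm farther back than shut.
Start: joints at [1.136, 0.181, 1.607, -0, 1.354, -0.206], TCP at [0.13, 0.56, 0.231] pointing down, gripper open.
Joint ranges: [-2.99, 2.99], [-0.89, 2.07], [0.3, 2.58], [-1.14, 4.28], [0, 2.63], [-3.12, 3.12]. Speed limits (rad/s): [2.57, 2.57, 3.01, 3.14, 3.14, 3.14].

### API

Orientations are given as a unit quaternion [w, x, y, z].
In Python, from bench import ctrl gives the robot as it stands. The module is installed in compiled form; this text tells all that it offers.
- The arm moves only by the tool arm_command, never from a script. Its argument "plan" is one flat list of numbers, 4 for each row, row after row: the shift along the tool's x, y, z in mm, then the turn about the tool's z in rad. A call has 1 to 20 rows; each row shifts and turns the commanded pose from where the row before left it, along the tool's axes as they then stand; what a row does not reach is not made up. A row lasts 1/10 s, in which the tool goes at most 50 mm and 8.59 degrees, less where a joint would pass 70% of its speed; a pose out of reach is approached as far as the arm can. A call is refused whole if a number of a shift passes 50 or a number of a turn 0.15, either way. A call with a gripper value outside its range is refused whole. "grip" is the opening, from 0 (shut) to 1 (fully open), set as the call begins (left out, the last holds). The fingers move at their own pace and stop on an object; the grip force is fixed at half the most. Time passes only in rows, so rows that do not move let the fingers close. It gives the time, the measured TCP pose, the force and the opening at its end, in the units of the state.
- ctrl.get_obs(): the state, without advancing time (a new reading comes with each control period).
- ctrl.camera(name): name is "scene" or "side" or "wrist"; returns a dict with "color" (400x640x3 uint8, red, green, blue), "camera_matrix" (3x3 intrinsics, pixels), "eye" and "attitude" of the camera in the world; the wrist camera has in their place "T_tool_cam" (4x4, takes a point from camera to tool coordinates, whose origin is the TCP and whose axes are the flange's). Camera axes: x right, y up, looking along -z (the intrinsics and any distortion apply to the point x, -y, -z); pixel columns grow to the right and rows downward; lengths in m; the calibration is good to about 2 mm. A picture is of the moment at which its call begins: read the wrist's pose just before it. There is no depth.
- ctrl.hand_in(): hands the job in, once; it reports no verdict.
The state is a dict: "time_s": time; "q": joint angles; "dq": joint speeds; "joint_efforts": joint torques, N m; "eef_pos": TCP position; "eef_rot": TCP orientation; "wrist_force": force on the tool from outside, world axes, zero at the start; "torque": the same for the moment, N m; "opening": opening from 0.0 (shut) to 1.0 (fully open).
Only numpy, scipy, OpenCV 4.12 (cv2) and the standard library are available. Lean on these libraries where they do the work, as an engineer would, in place of code of your own. Each camera call takes 0.05 s, during which the arm holds its last target. There are 200 camera calls.

## Working session

There is one attempt and no reset: what is moved stays moved. The work goes in short steps, Python scripts to look and compute and a tool call to move; the robot and the scene stay as the last step left them, time stands still between calls to the robot, and variables do not carry over. Pictures are saved under pics/ and viewed, about 8 in all and at most 12, crops included, and the job is handed in when it is done.

Besides the shell and the picture viewer there is one more tool, called as a command line: name --argument value ..., lists and objects as JSON in quotes. arm_command: Moves the arm, as the interface text tells. Its arguments: {"type":"object","properties":{"plan":{"type":"array","items":{"type":"number"}},"grip":{"type":"number"}},"required":["plan"]}

```bash
mkdir -p pics; cat > h.py <<'E'
import numpy as np,cv2
from bench import ctrl
def snap(n,f=None):
    c=ctrl.camera(n)
    if f: cv2.imwrite('pics/'+f,c['color'][:,:,::-1])
    return c
E
python3 - <<'E'
from h import *
o=ctrl.get_obs();print(o)
for n in('scene','side','wrist'):
    c=snap(n,n+'0.png');print(n,{k:v for k,v in c.items() if k!='color'})
E
```

```text
{'time_s': 0.0, 'q': array([ 1.13568671e+00,  1.81564332e-01,  1.60800054e+00,  3.25352650e-05,
        1.35382020e+00, -2.06298324e-01]), 'dq': array([ 1.01971226e-04, -6.39673011e-05,  2.03164081e-03, -3.89484486e-04,
        1.79832214e-04, -1.33591494e-03]), 'joint_efforts': array([-1.21075745e-04, -4.44880021e+01, -3.51331830e+01, -2.36599080e-04,
        9.11067822e-03,  1.81484796e-05]), 'eef_pos': array([0.13015441, 0.55950599, 0.23037468]), 'eef_rot': array([-2.97590110e-04,  1.14159686e-01,  9.93462009e-01, -8.45509811e-04]), 'wrist_force': array([0.03477561, 0.54502215, 0.19922925]), 'torque': array([-0.03192522,  0.01431191, -0.02896828]), 'opening': 1.0013696726374297}
scene {'camera_matrix': array([[397.2854362 ,   0.        , 320.7799784 ],
       [  0.        , 397.2854362 , 203.50662355],
       [  0.        ,   0.        ,   1.        ]]), 'eye': array([1.09794425, 0.36282751, 0.49984327]), 'attitude': array([0.36280029, 0.2049112 , 0.42219562, 0.80507031])}
side {'camera_matrix': array([[490.97501444,   0.        , 317.74638913],
       [  0.        , 490.97501444, 193.59987938],
       [  0.        ,   0.        ,   1.        ]]), 'eye': array([0.37596909, 0.50752744, 0.61254707]), 'attitude': array([-0.11954929, -0.05682442,  0.3968702 ,  0.90828024])}
wrist {'camera_matrix': array([[312.34454083,   0.        , 318.34300656],
       [  0.        , 312.34454083, 196.46434759],
       [  0.        ,   0.        ,   1.        ]]), 'T_tool_cam': array([[-3.75952177e-04,  9.47448187e-01,  3.19909035e-01,
         8.20255646e-02],
       [ 9.99999925e-01,  3.84875288e-04,  3.53311521e-05,
        -4.81211628e-04],
       [-8.96506460e-05,  3.19909025e-01, -9.47448261e-01,
        -1.42126803e-01],
       [ 0.00000000e+00,  0.00000000e+00,  0.00000000e+00,
         1.00000000e+00]])}
```

View pics/side0.png

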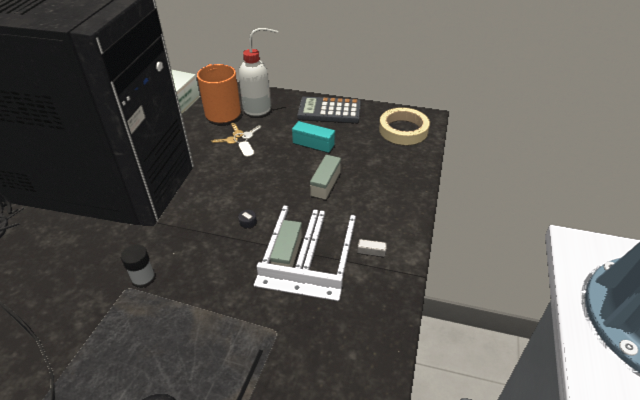

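View pics/scene0.png

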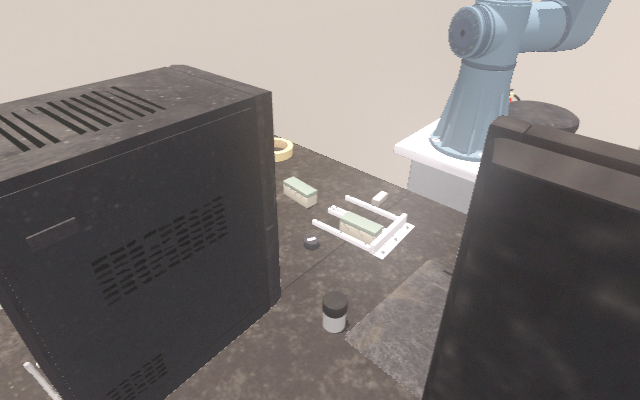

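View pics/wrist0.png

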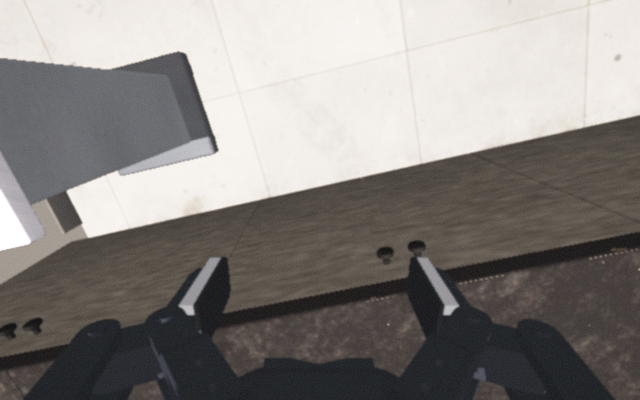

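The side view shows the slide box at (325,177), the empty lane at (330,240) to the right, the stored box at (285,243), the coupon at (372,247), the specimen at (247,219) and the turquoise look-alike at (313,137). The scene view shows the same layout, with the slide box at (300,190). The wrist camera does not see it yet.

```bash
cat >> h.py <<'E'
from scipy.spatial.transform import Rotation as R
def qR(q): return R.from_quat(np.r_[q[1:],q[0]]).as_matrix()
def pose(c,o=None):
    if 'eye' in c: return qR(c['attitude']),np.array(c['eye'])
    T=c['T_tool_cam'];W=qR(o['eef_rot']);return W@T[:3,:3],W@T[:3,3]+o['eef_pos']
def cast(c,uv,z,o=None):
    A,e=pose(c,o);K=c['camera_matrix'];uv=np.atleast_2d(uv).astype(float)
    d=np.c_[(uv[:,0]-K[0,2])/K[0,0],-(uv[:,1]-K[1,2])/K[1,1],-np.ones(len(uv))]@A.T
    return e+d*((z-e[2])/d[:,2])[:,None]
E
python3 - <<'E'
from h import *
c=snap('side')
for n,p,z in [('box',(328,170),.036),('turq',(313,132),.036),('spec',(247,217),.016),('coup',(372,245),.016),('rails L m',(285,209),.012),('m',(318,213),.012),('R m',(352,218),.012),('stopL',(259,268),.024),('stopR',(342,278),.024)]:
    print(n,cast(c,p,z)[0].round(3))
im=c['color'][140:310,230:400];cv2.imwrite('pics/z.png',cv2.resize(im,None,fx=3.5,fy=3.5,interpolation=cv2.INTER_CUBIC)[:,:,::-1])
E
```

```text
box [ 0.543 -0.16   0.036]
turq [ 0.601 -0.267  0.036]
spec [ 0.651 -0.027  0.016]
coup [ 0.434 -0.019  0.016]
rails L m [ 0.596 -0.066  0.012]
m [ 0.538 -0.071  0.012]
R m [ 0.479 -0.074  0.012]
stopL [0.59  0.077 0.024]
stopR [0.464 0.064 0.024]
```

View pics/z.png

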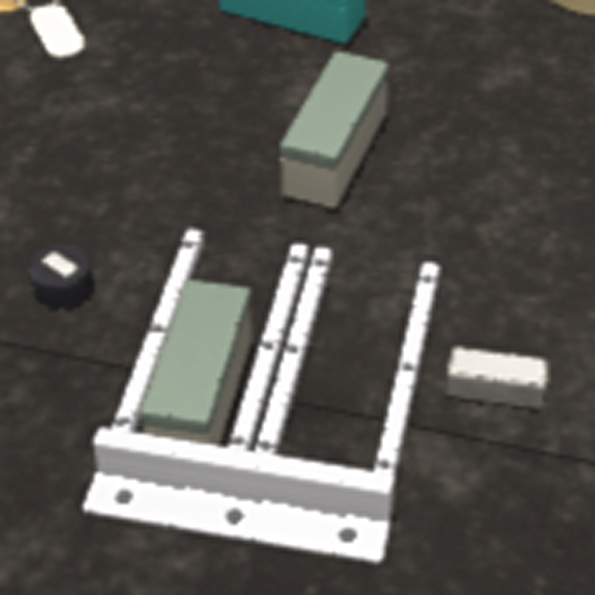

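The zoomed crop shows the empty lane on the robot's side with the coupon beyond it, and the stored box in the far lane. The slide box is clear of everything. Next I go above it for a close measurement.

arm_command --plan '[-36,-32,0,0,-36,-32,0,0,-36,-32,0,0,-36,-32,0,0,-36,-32,0,0,-36,-32,0,0,-36,-32,0,0,-36,-32,0,0,-36,-32,0,0,-36,-32,0,0,-36,-32,0,0,-36,-32,0,0,-36,-32,0,0,-36,-32,0,0,-36,-32,0,0,-36,-32,0,0,-36,-32,0,0,0,0,0,-0.15,0,0,0,-0.15,0,0,0,0]'

```text
time_s: 2.2
eef_pos: [0.6029, -0.109, 0.2306]
eef_rot: [-0.001, -0.036, 0.999, 0.0]
wrist_force: [-0.7, 0.5, -0.1]
opening: 0.998
```

```bash
python3 - <<'E'
from h import *
o=ctrl.get_obs();print(o['time_s'],o['eef_pos'],o['eef_rot']);c=snap('wrist','w1.png')
E
```

```text
2.2 [ 0.60289771 -0.10902796  0.23055434] [-5.78446267e-04 -3.58511039e-02  9.99356936e-01  2.78259873e-04]
```

View pics/w1.png

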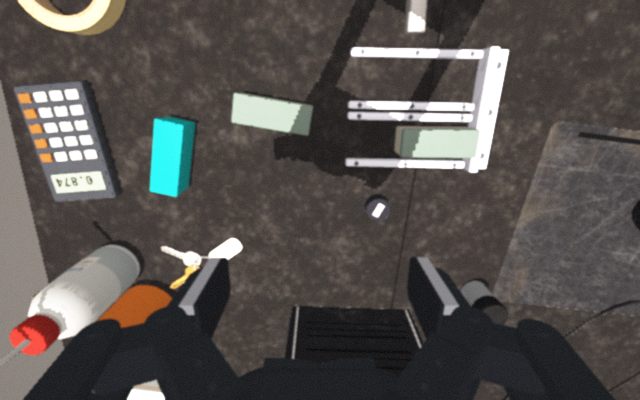

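The wrist view shows the slide box lid at about (233–312, 94–134). The free-lane rails run along rows 52 and 104, with their mouths at column 350 and the stop at column 480.

```bash
cat >> h.py <<'E'
def lid(c,o,near):
    hsv=cv2.cvtColor(c['color'],cv2.COLOR_RGB2HSV);m=cv2.inRange(hsv,(35,15,90),(85,90,225))
    m=cv2.morphologyEx(m,cv2.MORPH_OPEN,np.ones((3,3)))
    for k in cv2.findContours(m,0,2)[0]:
        if cv2.contourArea(k)<600: continue
        P=cast(c,k[:,0]+0.0,.036,o)[:,:2]
        r=cv2.minAreaRect((P*1000).astype(np.float32));b=cv2.boxPoints(r)
        e=[b[1]-b[0],b[2]-b[1]];L=max(e,key=np.linalg.norm);L=L*np.sign(L[1])
        print('lid',np.round(r[0],1),'size',np.round(r[1],1),'long yaw deg',np.degrees(np.arctan2(L[1],L[0])).round(2),'px',cv2.boundingRect(k))
def rails(c,o,roi):
    x0,y0,x1,y1=roi;g=cv2.cvtColor(c['color'],cv2.COLOR_RGB2HSV);m=cv2.inRange(g,(0,0,170),(180,45,255))
    M=np.zeros_like(m);M[y0:y1,x0:x1]=m[y0:y1,x0:x1]
    for k in cv2.findContours(M,0,2)[0]:
        if cv2.contourArea(k)<150: continue
        P=cast(c,k[:,0]+0.0,.012,o)[:,:2];r=cv2.minAreaRect((P*1000).astype(np.float32));b=cv2.boxPoints(r)
        e=[b[1]-b[0],b[2]-b[1]];L=max(e,key=np.linalg.norm);L=L*np.sign(L[1]);u=L/np.linalg.norm(L)
        print('rail mouth end',np.round(np.array(r[0])-L/2,1),'size',np.round(r[1],1),'yaw',np.degrees(np.arctan2(u[1],u[0])).round(2),cv2.boundingRect(k))
E
python3 - <<'E'
from h import *
o=ctrl.get_obs();c=snap('wrist')
lid(c,o,0);rails(c,o,(335,35,470,180))
print(cast(c,[(170,117),(300,308),(480,110)],.024,o).round(3),cast(c,[(417,30)],.016,o))
c=snap('side');print('tower base',cast(c,[(145,217),(192,160)],0))
E
```

```text
rail mouth end [576.7 -77.5] size [ 48.6 146.9] yaw 90.99 (346, 129, 124, 43)
rail mouth end [542.3 -80. ] size [  9.8 137.2] yaw 92.0 (348, 112, 122, 11)
rail mouth end [532.2 -81. ] size [  9.5 135.3] yaw 93.03 (348, 100, 122, 11)
rail mouth end [478.8 -84.1] size [  9.4 126.4] yaw 93.1 (350, 47, 120, 11)
[[ 0.558 -0.274  0.024]
 [ 0.797 -0.121  0.024]
 [ 0.528  0.061  0.024]] [[ 0.45500999 -0.01803692  0.016     ]]
tower base [[ 0.83234112  0.00429751  0.        ]
 [ 0.82308782 -0.16271312  0.        ]]
```

```bash
python3 - <<'E'
from h import *
o=ctrl.get_obs();c=snap('wrist')
h=cv2.cvtColor(c['color'],cv2.COLOR_RGB2HSV)
for p in [(250,105),(290,122),(435,145),(240,115)]: print(p,h[p[1],p[0]],c['color'][p[1],p[0]])
s=snap('side');h=cv2.cvtColor(s['color'],cv2.COLOR_RGB2HSV)
for p in [(328,170),(285,240),(322,190)]: print(p,h[p[1],p[0]])
E
```

```text
(250, 105) [ 53  19 232] [219 232 215]
(290, 122) [ 56  18 233] [219 233 217]
(435, 145) [ 62  18 233] [217 233 218]
(240, 115) [ 58  14 235] [223 235 222]
(328, 170) [ 54  18 233]
(285, 240) [ 53  18 233]
(322, 190) [ 22  34 172]
```

```bash
sed -i 's/(35,15,90),(85,90,225)/(38,9,90),(85,90,255)/' h.py; python3 - <<'E'
from h import *
o=ctrl.get_obs();c=snap('wrist');lid(c,o,0);rails(c,o,(335,35,470,125))
s=snap('side');print('side');lid(s,None,0);rails(s,None,(318,200,360,268))
E
```

```text
lid [565.   17.4] size [31.2 82. ] long yaw deg 93.96 px (399, 128, 79, 30)
lid [ 547.2 -163.1] size [82.8 32.4] long yaw deg 84.64 px (230, 92, 82, 43)
rail mouth end [542.7 -80.8] size [  9.8 138.4] yaw 92.1 (347, 112, 123, 11)
rail mouth end [532.2 -80.8] size [  9.5 135.6] yaw 93.02 (348, 100, 122, 11)
rail mouth end [478.8 -84. ] size [  9.4 126.6] yaw 93.1 (350, 47, 120, 11)
side
lid [564.4  24.4] size [32.1 88.6] long yaw deg 93.78 px (270, 220, 31, 44)
rail mouth end [478.8 -81.5] size [  9.3 116.9] yaw 93.21 (338, 215, 18, 53)
```

The box centre is at (547,-163) mm with yaw 84.6°. The lane mouth centre is at (505.5,-82.3) with yaw 93.2°. I'll straighten the box and shift it sideways with two spread fingers on its far long side, then push it in from behind with the fingers shut.

arm_command --plan '[0,0,0,0.016,12,-25,0,0,0,-25,0,0,0,0,30,0,0,0,30,0,0,0,30,0,0,0,30,0,0,0,30,0,0,0,20,0,0,0,20,0,0,0,10,0,0,0,10,0,0,0,8,0,0,0,0,0,0,0,0,0]' --grip 0.4

```text
time_s: 4.05
eef_pos: [0.5942, -0.1593, 0.0138]
eef_rot: [0.0, -0.028, 1.0, -0.0]
wrist_force: [0.7, -0.5, 1.1]
opening: 0.397
```

```bash
python3 - <<'E'
from h import *
o=ctrl.get_obs();print(o['time_s'],o['eef_pos'],o['eef_rot']);c=snap('wrist','w2.png');s=snap('side','s2.png');lid(c,o,0);lid(s,o,0)
cv2.imwrite('pics/j2.png',np.hstack([cv2.resize(c['color'],(480,300)),cv2.resize(s['color'][100:300,220:420],(300,300))])[:,:,::-1])
E
```

```text
4.05 [ 0.59423453 -0.15934617  0.01382061] [ 3.37455010e-04 -2.75532555e-02  9.99620264e-01 -1.81637915e-04]
lid [ 546.3 -163. ] size [81.8 31. ] long yaw deg 84.34 px (213, 129, 213, 102)
lid [564.4  23.6] size [32.1 89.6] long yaw deg 93.78 px (270, 220, 32, 44)
```

View pics/j2.png

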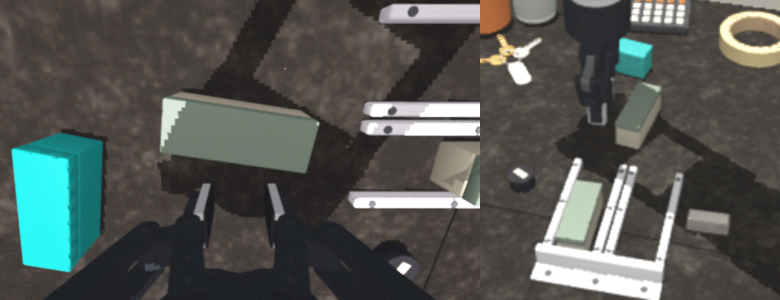

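The fingers stand just beyond the box's far long side and clear of it. The turquoise look-alike is well away. I start the sideways push.

arm_command --plan '[5,0,0,0,2,0,0,0,2,0,0,0,2,0,0,0,2,0,0,0,2,0,0,0,2,0,0,0,2,0,0,0,2,0,0,0,2,0,0,0,2,0,0,0,2,0,0,0,2,0,0,0,2,0,0,0,2,0,0,0,2,0,0,0,2,0,0,0,2,0,0,0,2,0,0,0,0,0,0,0]'

```text
time_s: 6.15
eef_pos: [0.5525, -0.1615, 0.0133]
eef_rot: [-0.0, -0.028, 1.0, 0.0]
wrist_force: [0.8, -0.8, 0.3]
opening: 0.405
```

```bash
python3 - <<'E'
from h import *
o=ctrl.get_obs();print(o['time_s'],o['eef_pos'],o['eef_rot'],o['wrist_force']);c=snap('wrist','w3.png');s=snap('side','s3.png');lid(c,o,0);lid(s,o,0)
E
```

```text
6.15 [ 0.55251131 -0.16149973  0.01326352] [-2.46384157e-04 -2.75796104e-02  9.99619580e-01  9.17354675e-06] [ 0.76368533 -0.7783124   0.26647325]
lid [565.2 -21.9] size [40.8 20. ] long yaw deg 21.3 px (595, 288, 45, 64)
lid [ 525. -167.] size [31.9 81.6] long yaw deg 93.14 px (210, 192, 201, 71)
lid [564.3  23.7] size [32.3 89.4] long yaw deg 93.35 px (270, 220, 32, 44)
```

arm_command --plan '[2,0,0,0,2,0,0,0,2,0,0,0,2,0,0,0,2,0,0,0,2,0,0,0,1,0,0,0,1,0,0,0,0,0,0,0,-3,0,0,0,-10,0,0,0,-15,0,0,0,0,0,-25,0,0,0,-40,0,-20,0,-40,0,-20,0,-40,0,-20,30,-30,0,0,30,0,0,0,0,0,0]'

```text
time_s: 8.15
eef_pos: [0.6248, -0.0939, 0.1898]
eef_rot: [0.001, -0.029, 1.0, 0.0]
wrist_force: [-0.1, 1.0, -1.1]
opening: 0.399
```

```bash
python3 - <<'E'
from h import *
o=ctrl.get_obs();print(o['time_s'],o['eef_pos'],o['eef_rot'],o['wrist_force']);c=snap('wrist','w4.png');s=snap('side','s4.png');lid(c,o,0);lid(s,o,0);rails(c,o,(280,0,470,170))
E
```

```text
8.15 [ 0.62478629 -0.09393801  0.18976207] [ 9.82510123e-04 -2.94491917e-02  9.99565764e-01  2.51242311e-04] [-0.12785213  0.99985977 -1.09011366]
lid [564.6  17.7] size [30.8 82.2] long yaw deg 93.35 px (398, 106, 92, 35)
lid [ 513.  -167.3] size [31.4 83.4] long yaw deg 93.36 px (192, 29, 99, 41)
lid [564.6  23.6] size [32.4 89.6] long yaw deg 93.78 px (270, 220, 32, 44)
rail mouth end [597.3 -76.9] size [  8.8 136.5] yaw 92.73 (337, 144, 133, 10)
rail mouth end [567.1  14.5] size [31.3 41.2] yaw 93.35 (429, 107, 41, 33)
rail mouth end [562.4 -16. ] size [18.4 19.3] yaw 93.35 (401, 107, 21, 20)
rail mouth end [543.9 -80.1] size [  8.9 128.3] yaw 92.79 (338, 89, 132, 11)
rail mouth end [533.  -81.9] size [  9.  127.5] yaw 93.35 (337, 76, 133, 11)
rail mouth end [ 492.8 -133.1] size [31.7  8.5] yaw 1.09 (280, 31, 10, 38)
rail mouth end [479.1 -83.4] size [  8.8 117.4] yaw 93.36 (340, 12, 130, 12)
```

View pics/w4.png

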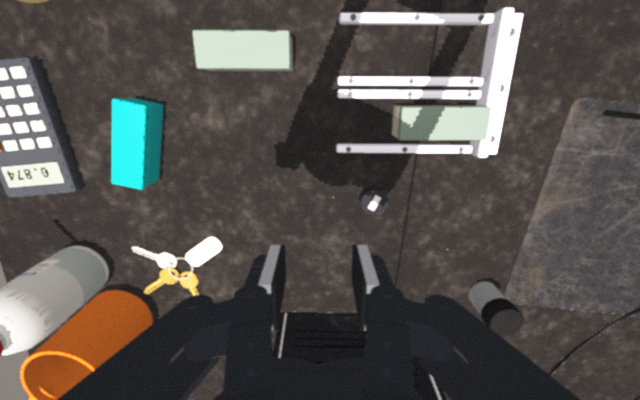

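The box is now straight, at (513,-167) with yaw 93.4°, which is 2 mm off the lane's centre line. The lane mouth centre is at (506,-82.6) with yaw 93.2°. I go behind the box, shut the fingers and turn the jaws across the lane.

arm_command --plan '[29,-33.4,0,0,29,-33.4,0,0,29,-33.4,0,0,29,-33.4,0,0,0,0,0,0.14,0,0,0,0.14,0,0,0,0.14,0,0,0,0.14,0,0,0,0.14,0,0,0,0.14,0,0,0,0.14,0,0,0,0.14,0,0,0,0.14,0,0,0,0.14,0,0,0,0.14,0,0,0,0.034,0,0,0,0,0,0,0,0]' --grip 0

```text
time_s: 10.05
eef_pos: [0.5146, -0.2379, 0.1878]
eef_rot: [-0.0, 0.688, 0.725, -0.0]
wrist_force: [0.1, -0.2, -0.6]
opening: 0.004
```

```bash
python3 - <<'E'
from h import *
o=ctrl.get_obs();print(o['time_s'],o['eef_pos'],o['eef_rot'],o['opening']);c=snap('wrist','w5.png');lid(c,o,0);rails(c,o,(0,0,640,250))
cv2.imwrite('pics/w5.png',c['color'][:,:,::-1])
E
```

```text
10.05 [ 0.51459401 -0.23786226  0.18776587] [-4.85553880e-04  6.88399570e-01  7.25331485e-01 -1.83879185e-04] 0.004050955651291946
lid [ 513.  -167.2] size [30.9 81.3] long yaw deg 93.04 px (303, 55, 36, 95)
rail mouth end [ 154.6 -301.2] size [195.2  88. ] yaw 2.98 (0, 174, 168, 76)
rail mouth end [ 748.3 -300.7] size [ 51.4 104.2] yaw 101.51 (500, 149, 51, 93)
rail mouth end [ 512.1 -157.6] size [32.9 33.6] yaw 92.07 (303, 55, 36, 39)
rail mouth end [ 349.3 -192.7] size [108.2 165.6] yaw 179.91 (0, 54, 161, 120)
```

View pics/w5.png

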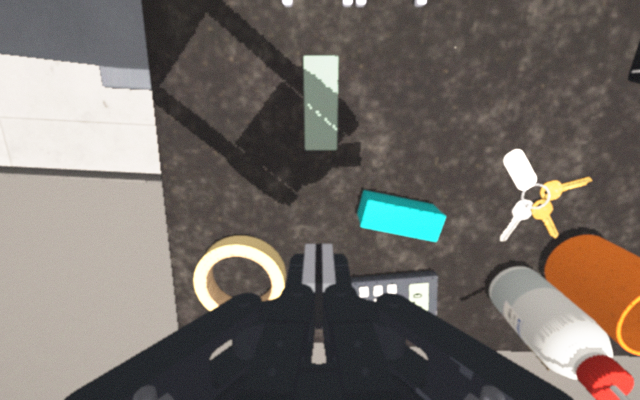

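The view shows the box lid at (303–339, 55–150), straight ahead of the shut fingers at (318,250). The tape roll and the turquoise block stand to either side, so I check the clearance before descending.

```bash
python3 - <<'E'
from h import *
o=ctrl.get_obs();c=snap('wrist')
print(cast(c,[(287,275),(280,250)],.02,o).round(3),cast(c,[(362,192),(358,225)],.03,o).round(3),cast(c,[(352,280)],.02,o).round(3))
E
```

```text
[[ 0.485 -0.357  0.02 ]
 [ 0.477 -0.325  0.02 ]] [[ 0.56  -0.25   0.03 ]
 [ 0.559 -0.286  0.03 ]] [[ 0.56 -0.36  0.02]]
```

arm_command --plan '[0,2.3,30,-0.003,0,0,30,0,0,0,30,0,0,0,30,0,0,0,20,0,0,0,15,0,0,0,10,0,0,0,5,0,0,0,0,0,0,0,0,0]'

```text
time_s: 11.15
eef_pos: [0.518, -0.2376, 0.0192]
eef_rot: [0.001, 0.687, 0.726, 0.0]
wrist_force: [1.0, 0.7, -0.8]
opening: 0.004
```

```bash
python3 - <<'E'
from h import *
o=ctrl.get_obs();print(o['time_s'],o['eef_pos'],o['eef_rot'],o['wrist_force']);c=snap('wrist','w6.png');lid(c,o,0)
E
```

```text
11.15 [ 0.51799785 -0.23757041  0.0191919 ] [7.76863112e-04 6.87356730e-01 7.26319567e-01 9.46427314e-05] [ 0.97522068  0.67149318 -0.84480831]
lid [ 513.4 -174.8] size [30.8 67.5] long yaw deg 92.98 px (273, 48, 82, 172)
```

arm_command --plan '[5,-1,0,0,4,0,0,0,2,0,0,0,2,0,0,0,2,0,0,0,3,0,0,0,3,0,0,0,3,0,0,0,3,0,0,0,3,0,0,0,3,0,0,0,3,0,0,0,3,0,0,0,3,0,0,0,3,0,0,0,3,0,0,0,3,0,0,0,0,0,0,0]'

```text
time_s: 13.0
eef_pos: [0.5134, -0.1856, 0.0183]
eef_rot: [-0.0, 0.687, 0.726, 0.0]
wrist_force: [0.6, -0.3, 0.2]
opening: -0.006
```

```bash
cat > m.py <<'E'
from h import *
import sys
o=ctrl.get_obs();print(o['time_s'],o['eef_pos'],o['eef_rot'],o['wrist_force']);c=snap('wrist',sys.argv[1]+'w.png');s=snap('side',sys.argv[1]+'s.png');lid(c,o,0);rails(c,o,(180,0,500,200));print('side');lid(s,o,0)
E
python3 m.py 7
```

```text
13.0 [ 0.51343874 -0.18563492  0.01825732] [-2.68296958e-04  6.87301864e-01  7.26371850e-01  1.02894323e-04] [ 0.60305737 -0.31611399  0.22028741]
lid [ 511.1 -133.9] size [30.8 81.5] long yaw deg 93.06 px (278, 60, 82, 198)
rail mouth end [ 454.3 -134.6] size [19.1 12.4] yaw 62.95 (195, 114, 31, 44)
rail mouth end [543.3 -82.1] size [10.5 15.7] yaw 93.03 (389, 0, 28, 43)
rail mouth end [531.7 -82.7] size [ 9.9 15.7] yaw 93.14 (363, 0, 25, 43)
rail mouth end [ 507.4 -155.6] size [58.3 87.1] yaw 93.14 (238, 0, 137, 200)
side
lid [564.3  23.7] size [32.3 89.4] long yaw deg 93.35 px (270, 220, 32, 44)
```

arm_command --plan '[2,-0.3,0,0,2,-0.3,0,0,2,-0.3,0,0,2,-0.3,0,0,2,-0.3,0,0,2,-0.3,0,0,2,-0.3,0,0,2,-0.2,0,0,0,0,0,0]'

```text
time_s: 14.0
eef_pos: [0.5103, -0.17, 0.0183]
eef_rot: [-0.0, 0.687, 0.726, 0.0]
wrist_force: [0.3, -0.3, -0.3]
opening: 0.001
```

```bash
python3 m.py 8
```

```text
14.0 [ 0.51026575 -0.16999037  0.01829453] [-1.78380763e-04  6.87330987e-01  7.26344325e-01  5.89218613e-05] [ 0.31472474 -0.28534746 -0.25378422]
lid [ 508.4 -118.7] size [30.8 80.7] long yaw deg 92.37 px (281, 62, 81, 196)
rail mouth end [ 513.7 -139.7] size [43.6 68.3] yaw 92.44 (282, 51, 97, 149)
rail mouth end [487.5 -72. ] size [15.6 13.9] yaw 51.19 (273, 9, 41, 40)
rail mouth end [500.9 -63.4] size [5.5 9.3] yaw 107.0 (300, 4, 16, 24)
rail mouth end [543.2 -81.2] size [10.7 30.7] yaw 93.45 (392, 0, 30, 80)
rail mouth end [531.7 -83.9] size [10.  32.7] yaw 93.13 (366, 0, 28, 85)
rail mouth end [479.6 -84.3] size [10.1 30.3] yaw 93.98 (243, 0, 27, 79)
side
lid [564.3  23.7] size [32.3 89.4] long yaw deg 93.35 px (270, 220, 32, 44)
```

arm_command --plan '[3,0,0,0,3,0,0,0,3,0,0,0,3,0,0,0,3,0,0,0,3,0,0,0,3,0,0,0,3,0,0,0,3,0,0,0,3,0,0,0,3,0,0,0,3,0,0,0,0,0,0,0]'

```text
time_s: 15.4
eef_pos: [0.5083, -0.1339, 0.0183]
eef_rot: [-0.0, 0.687, 0.726, 0.0]
wrist_force: [0.6, -0.1, 0.0]
opening: 0.0
```

```bash
python3 m.py 9
```

```text
15.4 [ 0.50829513 -0.13387817  0.01827295] [-2.19611788e-04  6.87318519e-01  7.26356106e-01  1.11945846e-04] [ 0.59810151 -0.12478842  0.01944944]
lid [506.  -81.9] size [30.4 81.9] long yaw deg 92.93 px (279, 59, 83, 199)
lid [565.1 -21.2] size [32.1  4.6] long yaw deg 3.14 px (452, 0, 94, 16)
rail mouth end [486.9 -49.3] size [35.3 18. ] yaw 3.14 (280, 60, 81, 44)
rail mouth end [561.2 -15. ] size [16.1  3.3] yaw 3.14 (461, 0, 39, 10)
rail mouth end [543.1 -79.7] size [ 9.8 65.3] yaw 93.09 (387, 0, 35, 157)
rail mouth end [531.6 -80.3] size [ 9.1 65.3] yaw 93.1 (364, 0, 29, 157)
rail mouth end [479.5 -83.2] size [ 9.1 65.3] yaw 93.42 (244, 0, 28, 157)
rail mouth end [444.  -23.4] size [11.6  7.3] yaw 3.14 (180, 0, 28, 21)
side
lid [564.3  23.7] size [32.3 89.4] long yaw deg 93.35 px (270, 220, 32, 44)
lid [506.4 -77.1] size [31.9 90.4] long yaw deg 92.63 px (324, 186, 26, 38)
```

View pics/9w.png

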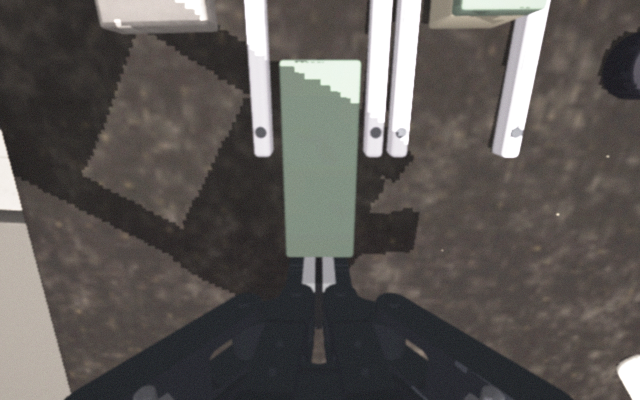

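The box is in the mouth, centred between the rails to within about 0.5 mm and straight. I carry on.

arm_command --plan '[3,0,0,0,3,0,0,0,3,0,0,0,3,0,0,0,3,0,0,0,3,0,0,0,3,0,0,0,3,0,0,0,3,0,0,0,3,0,0,0,3,0,0,0,3,0,0,0,3,0,0,0,0,0,0,0]'

```text
time_s: 16.9
eef_pos: [0.5062, -0.095, 0.0183]
eef_rot: [-0.0, 0.687, 0.726, 0.0]
wrist_force: [0.3, 0.7, 0.1]
opening: 0.001
```

```bash
python3 m.py 10
```

```text
16.9 [ 0.50620594 -0.09502218  0.01833072] [-1.21001466e-04  6.87278922e-01  7.26393599e-01  8.74464335e-05] [0.30603316 0.66958387 0.12907986]
lid [504.4 -42.8] size [30.2 81.4] long yaw deg 93.15 px (280, 59, 82, 198)
lid [564.6  -0.8] size [32.2 41.7] long yaw deg 93.15 px (441, 0, 104, 124)
rail mouth end [447.1 -29.6] size [17.2 17.8] yaw 93.15 (180, 80, 37, 42)
rail mouth end [485.2 -11.3] size [35.1 19.8] yaw 3.15 (281, 60, 80, 48)
rail mouth end [574.1 -23.1] size [24.5 49.5] yaw 93.58 (447, 0, 53, 123)
rail mouth end [542.7 -62.7] size [ 8.7 87.2] yaw 93.1 (386, 0, 35, 200)
rail mouth end [530.9 -63.3] size [ 8.6 87.2] yaw 93.1 (363, 0, 30, 200)
rail mouth end [478.1 -66.2] size [ 8.7 87.2] yaw 93.07 (244, 0, 30, 200)
side
lid [564.3  23.7] size [32.3 89.4] long yaw deg 93.35 px (270, 220, 32, 44)
lid [504.5 -38.4] size [31.6 89.9] long yaw deg 92.99 px (319, 201, 27, 41)
```

arm_command --plan '[3,-0.1,0,0,3,-0.1,0,0,3,-0.1,0,0,3,-0.1,0,0,3,-0.1,0,0,3,-0.1,0,0,3,-0.1,0,0,3,0,0,0,3,0,0,0,3,0,0,0,3,0,0,0,3,0,0,0,3,0,0,0,3,0,0,0,3,0,0,0,0,0,0,0]'

```text
time_s: 18.6
eef_pos: [0.503, -0.0501, 0.0183]
eef_rot: [-0.0, 0.687, 0.726, 0.0]
wrist_force: [0.1, -1.4, -0.4]
opening: 0.001
```

```bash
python3 m.py 11
```

```text
18.6 [ 0.50298688 -0.0500797   0.01826217] [-1.79735663e-04  6.87334015e-01  7.26341449e-01  1.37172661e-04] [ 0.09075783 -1.43091149 -0.4110715 ]
lid [499.3  34.8] size [30.  15.1] long yaw deg 3.14 px (280, 60, 82, 44)
lid [564.3  19.4] size [30.1 81.6] long yaw deg 93.51 px (435, 16, 109, 213)
rail mouth end [436.5 -23.9] size [10.6  9. ] yaw 86.13 (180, 181, 19, 19)
rail mouth end [540.4 -17.6] size [ 7.6 22.4] yaw 93.05 (389, 155, 19, 45)
rail mouth end [503.6  33.5] size [14.7 10.1] yaw 47.26 (331, 63, 28, 32)
rail mouth end [538.8  12.8] size [ 7.6 46. ] yaw 93.05 (395, 29, 24, 110)
rail mouth end [526.4  21.7] size [ 7.6 36.3] yaw 93.01 (370, 29, 22, 89)
rail mouth end [472.1  39.8] size [ 7.8 15.7] yaw 92.88 (249, 28, 20, 41)
rail mouth end [462.4  62. ] size [110.4   6.6] yaw 3.14 (235, 0, 265, 19)
side
lid [501.3   6.2] size [31.8 88.8] long yaw deg 92.61 px (313, 220, 29, 43)
lid [564.3  23.7] size [32.3 89.4] long yaw deg 93.35 px (270, 220, 32, 44)
```

arm_command --plan '[2,0,0,0,2,0,0,0,2,0,0,0,2,0,0,0,2,0,0,0,1,0,0,0,1,0,0,0,1,0,0,0,1,0,0,0,0,0,0,0]'

```text
time_s: 19.7
eef_pos: [0.5023, -0.0364, 0.0183]
eef_rot: [-0.0, 0.687, 0.726, 0.0]
wrist_force: [0.4, 1.0, -0.4]
opening: 0.002
```

```bash
python3 m.py 12 | grep -A9 -E 'side|^[0-9]' | grep -v rail
```

```text
19.7 [ 0.50226044 -0.03644825  0.01828529] [-9.66892392e-05  6.87376192e-01  7.26301562e-01  5.15199362e-05] [ 0.41899325  1.02883223 -0.36443277]
lid [498.7  48.7] size [29.7 14.7] long yaw deg 3.13 px (281, 60, 81, 43)
lid [564.3  19.7] size [30.  81.3] long yaw deg 93.57 px (433, 58, 102, 198)
side
lid [500.8  19.7] size [31.7 88.5] long yaw deg 92.95 px (311, 226, 29, 44)
lid [564.3  23.8] size [32.3 89.3] long yaw deg 93.35 px (270, 220, 32, 44)
```

arm_command --plan '[0.5,0,0,0,0.5,0,0,0,0,0,0,0]'

```text
time_s: 20.1
eef_pos: [0.5023, -0.0358, 0.0184]
eef_rot: [0.0, 0.687, 0.726, 0.0]
wrist_force: [0.1, -0.5, 0.4]
opening: 0.002
```

arm_command --plan '[0.5,0,0,0,0,0,0,0]'

```text
time_s: 20.3
eef_pos: [0.5023, -0.0352, 0.0184]
eef_rot: [0.0, 0.687, 0.726, 0.0]
wrist_force: [0.4, -2.0, 0.2]
opening: -0.002
```

```bash
python3 m.py 13 | grep -A9 -E 'side|^[0-9]' | grep -v rail
```

```text
20.3 [ 0.50229132 -0.03519328  0.0183613 ] [1.09019011e-04 6.87398309e-01 7.26280629e-01 2.21258472e-05] [ 0.36220175 -1.98468715  0.21094619]
lid [564.4  19.9] size [30.1 81.4] long yaw deg 93.61 px (433, 61, 101, 197)
lid [498.7  50.3] size [29.7 14. ] long yaw deg 3.13 px (281, 60, 81, 41)
side
lid [500.7  20.9] size [31.7 88.4] long yaw deg 92.94 px (311, 226, 29, 45)
lid [564.3  23.8] size [32.3 89.3] long yaw deg 93.35 px (270, 220, 32, 44)
```

arm_command --plan '[0.5,0,0,0,0,0,0,0]'

```text
time_s: 20.6
eef_pos: [0.5022, -0.0347, 0.0184]
eef_rot: [0.0, 0.687, 0.726, 0.0]
wrist_force: [0.4, -1.4, 0.2]
opening: 0.006
```

Now I withdraw straight back along the lane, then up, and take a final look.

arm_command --plan '[-2,0,0,0,-5,0,0,0,-15,0,0,0,-20,0,-10,0,-20,0,-30,0,-20,0,-40,0,0,0,-40,0,0,0,-40,0,0,0,0,0,0,0,0,0]'

```text
time_s: 21.6
eef_pos: [0.5072, -0.1178, 0.1794]
eef_rot: [0.001, 0.688, 0.726, 0.0]
wrist_force: [0.2, -0.1, -0.7]
opening: -0.005
```

```bash
python3 m.py 14; python3 - <<'E'
import cv2,numpy as np
a=cv2.imread('pics/14w.png')[0:250,150:560];b=cv2.imread('pics/14s.png')[190:310,235:400]
cv2.imwrite('pics/j14.png',np.hstack([cv2.resize(a,(410,400)),cv2.resize(b,(390,400),interpolation=2)]))
E
```

```text
21.6 [ 0.50722627 -0.11775602  0.17939873] [1.30953696e-03 6.87658241e-01 7.26033256e-01 3.74171394e-04] [ 0.2037249  -0.12153412 -0.69064012]
lid [564.8   6.7] size [31.8 58.2] long yaw deg 93.39 px (375, 0, 43, 79)
lid [501.2   4.1] size [31.8 56.4] long yaw deg 93.09 px (299, 0, 40, 77)
rail mouth end [663.5 -36.3] size [ 9.5 18.8] yaw 156.45 (469, 88, 21, 17)
rail mouth end [409.9 -23.1] size [44.4 18.8] yaw 3.09 (217, 59, 50, 23)
rail mouth end [580.8 -78.9] size [ 43.8 121.2] yaw 93.17 (377, 0, 54, 142)
rail mouth end [544.  -80.9] size [  9.7 121.1] yaw 93.04 (353, 0, 16, 142)
rail mouth end [532.1 -81.5] size [  9.9 121.1] yaw 93.06 (340, 0, 15, 142)
rail mouth end [502.8 -23.1] size [32.9 61.2] yaw 93.09 (300, 0, 38, 77)
rail mouth end [479.5 -83.3] size [  9.7 120.1] yaw 93.66 (282, 0, 13, 141)
side
lid [500.7  21. ] size [31.9 89.5] long yaw deg 93.18 px (311, 226, 29, 45)
lid [564.3  23.7] size [32.3 89.4] long yaw deg 93.35 px (270, 220, 32, 44)
```

View pics/j14.png

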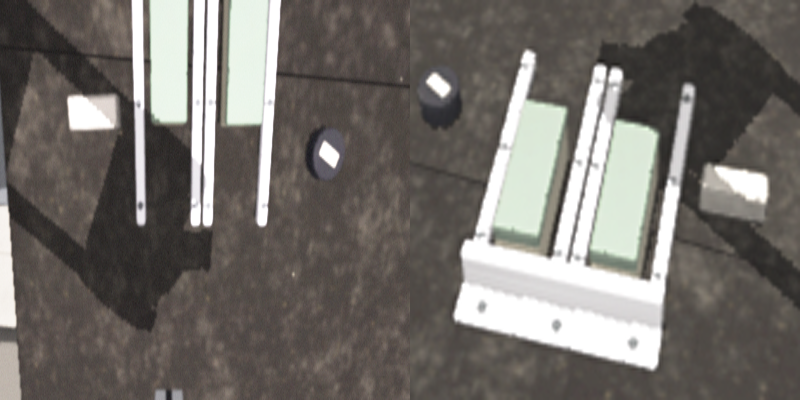

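The final look shows both boxes side by side against the stop. The slide box is centred between the rails with its rear end at lane x ≈ 58 mm, so its centre is at about 99–100 mm. The stored box, specimen and coupon are in place, and the robot is clear.

```bash
python3 -c "
from bench import ctrl
print(ctrl.hand_in())"
```

```text
the job is handed in; nothing more can be done
None
```

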